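Take an ink-density reading on a fresh print

TASK

Lift the orange hand gauge out of its grey dock, gripping its thin shell gently (about 15 N; over 30 N cracks it), and hold it square to the sloping proof board with its sprung nose on the red dot of the ringed mark, pressed lightly so that the nose is about half way in. Touch the print nowhere but at the mark, never press hard on it, and leave the jar, bowl and palette knife where they are. Hold the reading still for three seconds and finish like that, still holding the gauge on the dot: do not put it back or let go.

Things in the scene. Friction and masses are not known exactly. Their poses are not given: they have to be found in the camera images.
- gauge: Loose hand gauge, 0.15 kg, upright in the dock. Orange shell 30 x 30 mm, z 0 to 105 (grip it near z 65; at most 30 N on each side), black cap to z 110; below it an aluminium barrel 22 mm thick, 42 long, then a black sprung nose 10 mm thick, round-ended, 14 long. Origin: on the axis at the underside of the shell, 60 mm above the table at the start. z: nose to cap; x, y: square to the flat sides.
- nose_tip (a point): The lowest point of the gauge's nose, on its axis: 56 mm below the gauge's origin (-z) with the nose fully out; moves up with the nose.
- nose (a joint): How far the nose is pushed into the barrel, m: 0 fully out, 0.014 bottomed. A spring: about 1.5 N starts it, then 0.25 N more per mm, 5 N at the end.
- panel: Sloping proof board: rigid fixed white panel 240 x 320 x 12 mm bearing a yellow print with pale blue border. Origin: centre of its upper face, 52 mm above the table. z: normal of that face; x: up the slope, away from the robot; y: level. It slopes 0.31 rad (18 deg), the normal leaning towards the robot; the board is turned up to 0.25 rad about the vertical.
- mark: Measuring mark printed flat on the panel: red dot 16 mm across in a white gap and a black ring 30 mm across, on a white disc of 40 mm. Origin: centre of the dot, on the panel face, 35 mm up the slope from the middle of the panel and up to 100 mm left or right of it. Its own axes stay upright: take the slope from the panel.
- dock: Fixed grey dock block 80 x 80 mm, 60 mm high, with a vertical round hole of 26 mm right through its middle, in which the gauge stands; lift the gauge straight up at least 65 mm to clear it. Origin: centre of its underside on the table; z up.
- ink_jar: Bystander: amber ink jar with black cap, 56 mm in diameter, 70 mm high; origin centre of its underside.
- red_bowl: Bystander: red bowl, 90 mm across, 45 mm high; origin centre of its underside.
- knife: Bystander: palette knife (spatula) lying flat right of the dock, about 180 mm long along its x; origin on its underside.
Things that resemble listed ones, but are neither listed nor needed, are in the scene too. There is more than one size of the gauge; the one meant has the size given above. Of the things that look like the dock, the larger one is meant.

How it is judged:
On the way, in this order (a step that is already met when the one before it is completed fails the run):
1. the gauge is lifted clear of its dock in the gripper (contact force between gauge and dock below 0.05 N and z of gauge in the frame of dock above 0.118 m and contact force between the fingers and gauge above 1 N), for 0.1 s.
2. the nose rests on the red dot, gauge square to the board, nose part way in, for 2 s (distance between nose_tip and mark below 0.009 m and angle between the z axis of gauge and the z axis of panel, either way round below 0.14 rad and value of joint nose between 0.002 and 0.012 m and contact force between gauge and panel between 0.8 and 8 N and contact force between the fingers and gauge above 1 N and contact force between gauge and dock below 0.1 N and contact force between each of the arm, the fingers and panel below 0.3 N), for 2 s.
At the end, for the whole second after the job is handed in: The gauge is still held in the fingers and still, out of the dock, its nose tip within 9 mm of the dot's centre, its axis within 0.14 rad (8 deg) of the panel's normal, its nose pushed in between 2 and 12 mm of its 14 mm (0.8 to 8 N on the panel), and nothing of the robot touches the panel (all of step 2 and linear speed of gauge below 0.01 m/s and angular speed of gauge below 0.1 rad/s); the arm keeps its last pose, push and grip.
It fails at once if the gauge's shell is gripped with more than 30 N (contact force between the fingers and gauge above 60 N).
It fails at once if the gauge presses on the print with more than 12 N (contact force between gauge and panel above 12 N).
It fails at once if the gauge touches the print away from the mark (over 22 mm from the dot's centre) (contact force between gauge and panel above 0.4 N and distance between nose_tip and mark above 0.022 m).
It fails at once if the fingers or the arm touch the proof board (contact force between any of the fingers, the arm and panel above 1 N).
It fails at once if the ink jar, red bowl or palette knife is moved by more than 20 mm (distance of any of ink_jar, red_bowl, knife from where it was at the start of the episode above 0.02 m).
It also fails if it takes over 48 s, if anything falls off the work surface, if the arm or the gripper's body presses on something with over 40 N, if the wrist force passes 120 N, or if a joint passes its speed limit or range.

ROBOT

A 6-joint arm with a two-finger parallel gripper is mounted at the origin on the work surface. World frame = base frame: x ahead of the robot, y to its left, z up, the work surface at z = 0. Lengths are in m, angles in rad, forces in N, time in s.
With the tool pointing down it reaches from about 0.325 to 0.85 m from the base axis. Payload 4.4 kg.
Tool frame: the origin (TCP) lies midway between the tips of the shut fingers; the grasp point (between the pads) lies 19 mm behind it; z points along the fingers, y is the line along which they close (so a half turn about z gives the same grasp; the last joint's range is limited). The gripper opens to 94 mm and grips with 3 to 60 N. Pads are 16 mm wide; open, the fingers measure 119 mm over their backs; the gripper's body (75 mm by 177 mm) begins 78 mm behind the grasp point.
Start: joints at [-1.343, 0.207, 1.542, -0, 1.393, -0.15], TCP at [0.213, -0.534, 0.205] pointing down, gripper open.
Joint ranges: [-2.73, 2.73], [-0.86, 2.22], [0.23, 2.46], [-1.11, 4.25], [0.08, 2.63], [-2.82, 2.82]. Speed limits (rad/s): [2.79, 2.79, 3.14, 3.14, 3.14, 3.14].

INTERFACE

Orientations are given as a unit quaternion [w, x, y, z].
In Python, from station import manip gives the robot as it stands.
- The arm moves only by the tool arm_command, never from a script. Its argument "deltas" is a list of rows, each an object with "linear": the shift along the tool's x, y, z each as a share of 100 mm, from -1 to 1, a list of three; "angular": the turn, a rotation vector about the tool's x, y, z each as a share of 0.5 rad, from -1 to 1, a list of three. A call has 1 to 10 rows; each row shifts and turns the commanded pose from where the row before left it, along the tool's axes as they then stand; what a row does not reach is not made up. A row lasts 1/8 s, in which the tool goes at most 62.5 mm and 10.7 degrees, less where a joint would pass 70% of its speed; a pose out of reach is approached as far as the arm can. A call with a number of a shift or a turn outside -1 to 1 is refused whole. A call with a gripper value outside its range is refused whole. "claw" is the opening, from 0 (shut) to 1 (fully open), set as the call begins (left out, the last holds). The fingers move at their own pace and stop on an object; "grip_force" is the grip in N (left out, the last holds). Time passes only in rows, so rows that do not move let the fingers close. It gives the time, the measured TCP pose, the force, the opening and the grip force at its end, in the units of the state.
- manip.get_state(): the state, without advancing time (a new reading comes with each control period).
- manip.snapshot(name): name is "scene" or "top"; returns a dict with "img" (420x560x3 uint8, red, green, blue), "fov_y" (degrees; the focal length in pixels is half the picture's height over the tangent of half this angle, whatever the lens; pixels are square), "cx", "cy" (the principal point, pixels), "R" (3x3) and "t" (3): a world point X has camera coordinates R X + t. Camera axes: x right, y down, z forward; pixel columns grow to the right and rows downward; lengths in m; the calibration is good to about 2 mm. A picture is of the moment at which its call begins. There is no depth.
- manip.sign_off(): hands the job in; it is judged then, once.
The state is a dict: "clock": time; "joints": joint angles; "qd": joint speeds; "effort": joint torques, N m; "eef_pos": TCP position; "tcp_rot": TCP orientation; "force": force on the tool from outside, world axes, zero at the start; "wrist_torque": the same for the moment, N m; "width": finger opening in m; "grip_force": force on a finger pad.
Only numpy, scipy, OpenCV 4.12 (cv2) and the standard library are available. Lean on these libraries where they do the work, as an engineer would, in place of code of your own. Each camera call takes 0.05 s, during which the arm holds its last target. There are 200 camera calls.

## Working session

There is one attempt and no reset: what is moved stays moved. The work goes in short steps, Python scripts to look and compute and a tool call to move; the robot and the scene stay as the last step left them, time stands still between calls to the robot, and variables do not carry over. Pictures are saved under pics/ and viewed, at most 13 in all, crops included, and the job is handed in when it is done.

Besides the shell and the picture viewer there is one more tool, called after "Request:" as name([rows], argument=value, ...), one row to a line, values as JSON. arm_command: Moves the arm, as the interface text tells. Shift numbers are shares of 100 mm and turn numbers shares of 0.5 rad, none past 1 either way. Its arguments: {"type":"object","properties":{"deltas":{"type":"array"},"claw":{"type":"number"},"grip_force":{"type":"number"}},"required":["deltas"]}

```bash
mkdir -p pics
cat > h.py <<'E'
import numpy as np, cv2
from station import manip
def snap(n,f=None):
    s=manip.snapshot(n)
    if f: cv2.imwrite('pics/'+f,cv2.cvtColor(s['img'],cv2.COLOR_RGB2BGR))
    return s
def f(s): return 210/np.tan(np.radians(s['fov_y'])/2)
def proj(s,X):
    c=np.atleast_2d(X)@np.array(s['R']).T+s['t']; return c[:,:2]/c[:,2:]*f(s)+[s['cx'],s['cy']]
def ray(s,p):
    R=np.array(s['R']); d=R.T@np.array([(p[0]-s['cx'])/f(s),(p[1]-s['cy'])/f(s),1.]); return -R.T@s['t'],d
def atz(s,p,z):
    o,d=ray(s,p); return o+d*(z-o[2])/d[2]
E
python3 - <<'E'
from h import *
import pickle
S={n:snap(n,n+'0.png') for n in('scene','top')}
pickle.dump(S,open('s0.pkl','wb'))
for n in S: print(n,S[n]['fov_y'],S[n]['cx'],S[n]['cy'],-np.array(S[n]['R']).T@S[n]['t'], S[n].keys())
print(manip.get_state())
E
```

```text
scene 53.37421782507286 277.5965902192748 209.5856740372759 [ 0.80085575 -0.63257544  0.69577688] dict_keys(['img', 'fov_y', 'cx', 'cy', 'R', 't'])
top 53.09256629818981 276.1971741056213 211.72152313593688 [ 0.47689206 -0.11595952  0.91762295] dict_keys(['img', 'fov_y', 'cx', 'cy', 'R', 't'])
{'clock': 0.1, 'joints': array([-1.34251098e+00,  2.07328010e-01,  1.54275122e+00, -2.85726815e-05,
        1.39349314e+00, -1.50485175e-01]), 'qd': array([ 0.00214143, -0.00017492, -0.00389529, -0.00131333, -0.00198616,
       -0.00093425]), 'effort': array([-4.69184070e-04, -3.71862745e+01, -2.82293862e+01,  7.00528105e-02,
        3.11560091e-02, -5.27819861e-05]), 'eef_pos': array([ 0.21245066, -0.53355867,  0.20443916]), 'tcp_rot': array([-9.88562031e-04,  9.82119190e-01,  1.88257579e-01, -5.25450728e-05]), 'force': array([ 0.12652076, -0.12190829,  0.07844648]), 'wrist_torque': array([0.00473692, 0.00983528, 0.04508554]), 'grip_force': 0.0, 'width': 0.09405961044530436}
```

View pics/scene0.png

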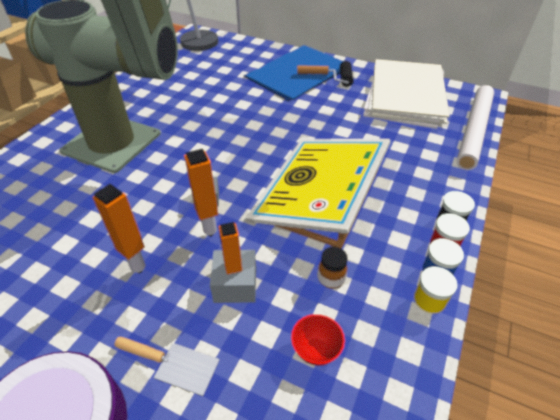

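View pics/top0.png

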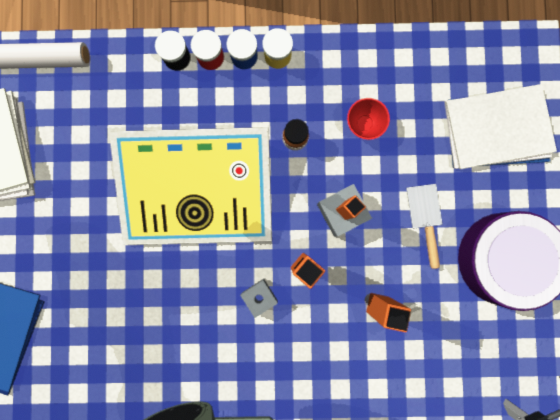

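The scene picture shows an orange gauge in a dock at (230,250), with loose look-alikes at (202,185) and (120,225). The mark is near (318,205) and the jar near (333,265). The top picture has the docked gauge at (352,207), look-alikes at (308,271) and (390,312), a small empty dock at (259,298), the red dot at (239,171) and a black decoy target at (194,212).

Could be taken for the gauge: top (352,207), (308,271), (390,312). I choose the first, because it stands in the larger dock. Next I check its size in a close crop.

Run:
```python
from h import *
import pickle
S=pickle.load(open('s0.pkl','rb'))
def crop(n,x,y,w,h,k=5):
    im=cv2.cvtColor(S[n]['img'],cv2.COLOR_RGB2BGR)[y:y+h,x:x+w]; return cv2.resize(im,None,fx=k,fy=k,interpolation=cv2.INTER_CUBIC)
a=crop('top',310,175,80,70); b=crop('scene',195,210,80,100)
c=np.zeros((500,800,3),np.uint8); c[:350,:400]=a; c[:,400:]=b
cv2.imwrite('pics/crop1.png',c)
for n in S:
    hsv=cv2.cvtColor(S[n]['img'],cv2.COLOR_RGB2HSV)
    for nm,lo,hi in(('orange',(5,200,100),(14,255,255)),('yellow',(22,150,150),(32,255,255)),('red',(0,180,120),(4,255,255)),('red2',(174,150,120),(180,255,255))):
        m=cv2.inRange(hsv,lo,hi); k,l,st,ce=cv2.connectedComponentsWithStats(m)
        print(n,nm,[(st[i].tolist(),ce[i].round(1).tolist()) for i in range(1,k) if st[i,4]>15])
```

```text
scene orange [([186, 156, 30, 62, 1060], [202.3, 187.9]), ([95, 194, 47, 64, 1444], [120.8, 224.8]), ([221, 233, 20, 40, 524], [231.2, 252.6])]
scene yellow [([259, 144, 118, 76, 4719], [320.9, 179.7]), ([424, 298, 22, 14, 206], [434.2, 305.0])]
scene red [([293, 316, 50, 48, 1750], [316.7, 339.1])]
scene red2 [([292, 315, 21, 37, 64], [298.0, 329.7]), ([324, 321, 20, 43, 76], [337.3, 342.3])]
top orange [([338, 205, 14, 13, 82], [344.2, 212.0]), ([368, 295, 34, 29, 341], [379.7, 306.4])]
top yellow [([175, 194, 40, 38, 110], [194.1, 212.5]), ([179, 197, 32, 31, 105], [193.9, 211.1]), ([232, 197, 6, 28, 40], [235.4, 207.8]), ([139, 200, 9, 33, 72], [143.2, 216.0]), ([161, 204, 7, 29, 61], [163.9, 217.7]), ([186, 204, 18, 18, 107], [194.3, 212.4]), ([242, 207, 5, 9, 19], [244.0, 210.4]), ([232, 209, 7, 22, 30], [234.0, 221.9]), ([152, 213, 7, 20, 44], [154.7, 222.9]), ([223, 212, 6, 19, 42], [225.7, 221.0]), ([243, 216, 17, 16, 133], [252.1, 226.7])]
top red [([348, 99, 41, 40, 1097], [368.7, 120.0]), ([236, 168, 6, 6, 23], [238.7, 170.3])]
top red2 [([348, 100, 12, 19, 22], [351.6, 108.2]), ([378, 101, 11, 18, 23], [384.5, 108.3]), ([378, 121, 11, 16, 17], [384.4, 128.9])]
```

View pics/crop1.png

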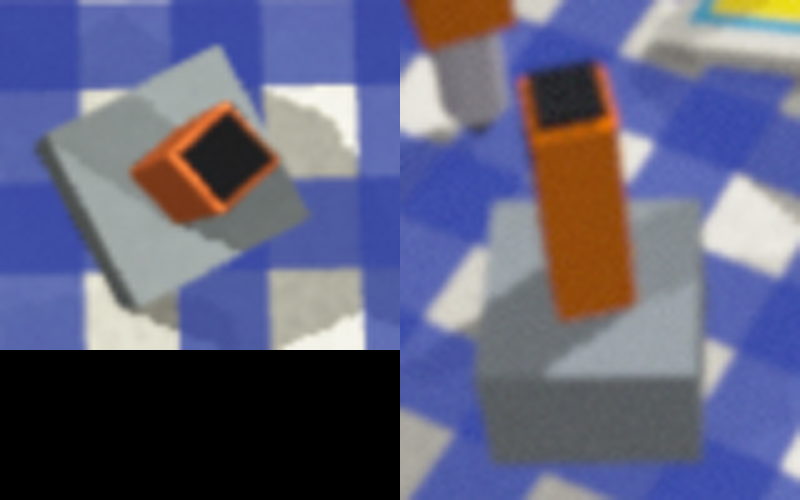

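The crop shows a 30 mm-type gauge with its cap seated in the large dock. Gauge top corners in crop pixels are (228,102), (277,157), (222,213), (172,153). Dock top corners are (220,45), (310,215), (137,308), (42,145).

Run:
```python
from h import *
import pickle
S=pickle.load(open('s0.pkl','rb')); T=S['top'];C=S['scene']
def tr(pts,ox,oy,k=5): return (np.array(pts,float)+.5)/k-.5+[ox,oy]
def rep(n,P):
    e=np.roll(P,-1,0)-P; print(n,P.mean(0).round(4),'sides',np.linalg.norm(e,axis=1).round(4),'yaw',np.degrees(np.arctan2(e[:,1],e[:,0])).round(1))
rep('top gauge',np.array([atz(T,p,.167) for p in tr([(228,102),(277,157),(222,213),(172,153)],310,175)]))
rep('top dock',np.array([atz(T,p,.06) for p in tr([(220,45),(310,215),(137,308),(42,145)],310,175)]))
rep('sc gauge',np.array([atz(C,p,.167) for p in tr([(122,75),(205,62),(218,128),(137,138)],195,210)]))
rep('sc dock',np.array([atz(C,p,.06) for p in tr([(92,200),(298,200),(300,377),(80,378)],195,210)]))
# dot
for s,(x,y) in((T,(238,170)),(C,(318,205))):
    im=s['img'].astype(int)[y-9:y+10,x-9:x+10]; w=np.clip(im[...,0]-np.maximum(im[...,1],im[...,2])-60,0,None)*(im[...,2]>im[...,1]-25)
    yy,xx=np.mgrid[-9:10,-9:10]; p=(x+(w*xx).sum()/w.sum(),y+(w*yy).sum()/w.sum()); print('dot',p,w.max(),atz(s,p,.0627).round(4))
def crop(s,x,y,w,h,k): return cv2.resize(cv2.cvtColor(s['img'],cv2.COLOR_RGB2BGR)[y:y+h,x:x+w],None,fx=k,fy=k,interpolation=cv2.INTER_CUBIC)
c=np.zeros((600,800,3),np.uint8); a=crop(T,100,118,190,140,4); cv2.imwrite('pics/pt.png',a)
cv2.imwrite('pics/ps.png',crop(C,240,125,160,125,5)[:600])
```

```text
top gauge [ 0.5286 -0.2515  0.167 ] sides [0.0262 0.0282 0.0278 0.0273] yaw [-139.8  134.3   38.4  -48.8]
top dock [ 0.5274 -0.2512  0.06  ] sides [0.0784 0.0803 0.0768 0.0839] yaw [-153.8  117.1   28.9  -61.7]
sc gauge [ 0.5287 -0.2533  0.167 ] sides [0.0283 0.0301 0.0268 0.0288] yaw [  37.7  -52.3 -145.2  130.9]
sc dock [ 0.5272 -0.2522  0.06  ] sides [0.0795 0.0807 0.079  0.0812] yaw [  25.6  -61.7 -154.1  118.6]
dot (np.float64(238.64482847562547), np.float64(170.27959762703122)) 128 [ 0.6131 -0.0351  0.0627]
dot (np.float64(318.25333333333333), np.float64(204.29614035087718)) 117 [ 0.6106 -0.0346  0.0627]
```

View pics/pt.png

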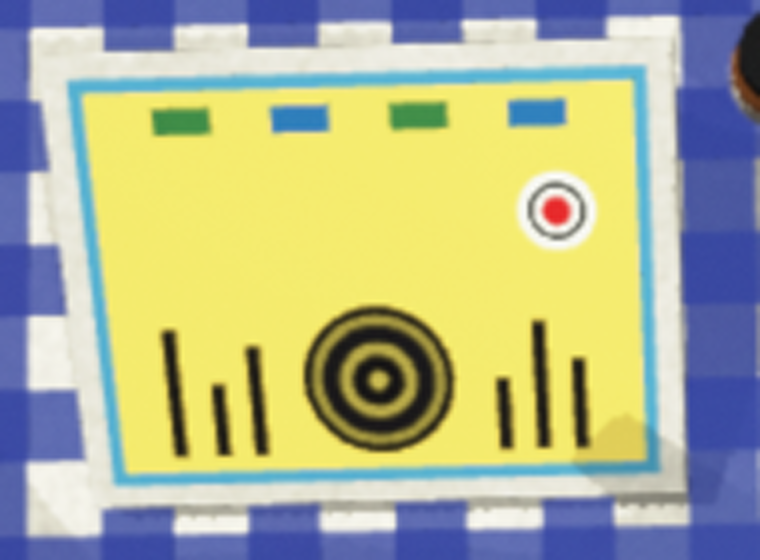

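View pics/ps.png

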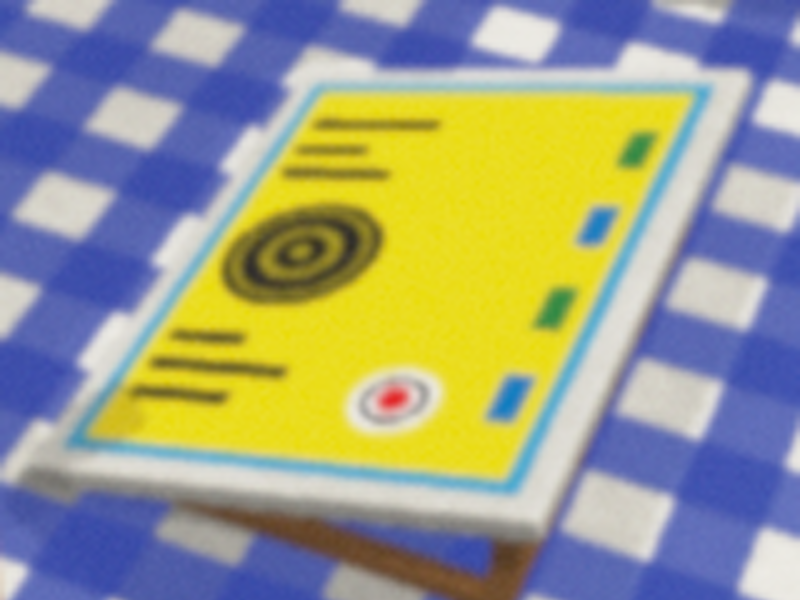

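The border corners are clear in both views. In the top crop they are (69,83), (645,66), (659,472), (115,485). In the scene crop they are (712,88), (520,492), (67,445), (314,85). The dot is at (557,211) top and (393,400) scene.

```bash
cat >> h.py <<'E'
from scipy.spatial.transform import Rotation as Ro
def quat(q): return Ro.from_quat([q[1],q[2],q[3],q[0]])
def panelR(yaw): return Ro.from_euler('z',yaw)*Ro.from_euler('y',-.31)
E
python3 - <<'E'
from h import *
import pickle
from scipy.optimize import least_squares
S=pickle.load(open('s0.pkl','rb')); T=S['top'];C=S['scene']
t4=(np.array([(69,83),(645,66),(659,472),(115,485)])+.5)/4-.5+[100,118]
s4=(np.array([(712,88),(520,492),(67,445),(314,85)])+.5)/5-.5+[240,125]
dT=(238.64,170.28); dC=(318.25,204.30)
def X(v):
    R=panelR(v[2]).as_matrix(); o=np.array([v[0],v[1],v[7]])
    return np.array([[1,1,0],[1,-1,0],[-1,-1,0],[-1,1,0]])*[v[3],v[4],0]@R.T+o, o+R@[v[5],v[6],0]
def r(v,use):
    P,d=X(v); o=[(v[7]-.052)*2000]
    if 't' in use:o+=[*(proj(T,P)-t4).ravel(),*(proj(T,d)-dT).ravel()]
    if 's' in use:o+=[*(proj(C,P)-s4).ravel(),*(proj(C,d)-dC).ravel()]
    return np.array(o)
for u in('ts','t','s'):
    q=least_squares(r,[.57,.02,0,.1,.14,.035,-.06,.052],args=(u,),x_scale=.01)
    print(u,q.x.round(4),'dot',X(q.x)[1].round(4),'rms',np.sqrt((q.fun**2).mean()).round(2),abs(q.fun).max().round(2))
# bystander positions
for n,p,z in(('jar',(296,132),.07),('bowl',(368.7,119),.045),('decoy',(308,271),.17),('decoy2',(397,318),.17)): print(n,atz(T,p,z).round(3))
st=manip.get_state(); print(quat(st['tcp_rot']).as_matrix().round(3))
E
```

```text
ts [ 0.5783  0.0616  0.0093  0.1066  0.1447  0.0345 -0.0969  0.0521] dot [ 0.6121 -0.035   0.0626] rms 0.38 0.81
t [ 0.579   0.0617  0.0074  0.1065  0.1452  0.0351 -0.097   0.052 ] dot [ 0.6131 -0.0351  0.0627] rms 0.15 0.25
s [ 0.5776  0.0612  0.0117  0.1068  0.1436  0.0334 -0.0957  0.052 ] dot [ 0.6105 -0.0341  0.0622] rms 0.19 0.45
jar [ 0.689 -0.154  0.07 ]
bowl [ 0.72  -0.308  0.045]
decoy [ 0.415 -0.166  0.17 ]
decoy2 [ 0.33 -0.32  0.17]
[[ 0.929  0.37  -0.   ]
 [ 0.37  -0.929  0.002]
 [ 0.    -0.002 -1.   ]]
```

The target is the docked gauge at (0.528, -0.252), with its sides at about 39.5° yaw. The dot is at (0.612, -0.035, 0.063). The panel yaw is about 0.01.

I close along 39.5°, which is clear of the decoys. First I turn -1.88 rad about the tool z while rising 60 mm.

Request:
arm_command([
  {"linear": [0, 0, -0.06], "angular": [0, 0, -0.36]},
  {"linear": [0, 0, -0.06], "angular": [0, 0, -0.36]},
  {"linear": [0, 0, -0.06], "angular": [0, 0, -0.36]},
  {"linear": [0, 0, -0.06], "angular": [0, 0, -0.36]},
  {"linear": [0, 0, -0.06], "angular": [0, 0, -0.36]},
  {"linear": [0, 0, -0.06], "angular": [0, 0, -0.36]},
  {"linear": [0, 0, -0.06], "angular": [0, 0, -0.36]},
  {"linear": [0, 0, -0.06], "angular": [0, 0, -0.36]},
  {"linear": [0, 0, -0.06], "angular": [0, 0, -0.36]},
  {"linear": [0, 0, -0.06], "angular": [0, 0, -0.36]},
], claw=1, grip_force=15)

```text
clock: 1.35
eef_pos: [0.2125, -0.5338, 0.2649]
tcp_rot: [-0.0, 0.46, 0.888, 0.001]
force: [-0.5, -0.4, 0.3]
width: 0.0936
grip_force: 0.0
```

```bash
cat >> h.py <<'E'
def go(pos,R,lin=False):
    s=manip.get_state(); Q=quat(s['tcp_rot'])
    print('t',s['clock'].__round__(2),'pos',s['eef_pos'].round(4),'lin(100mm)',(Q.inv().apply(np.array(pos)-s['eef_pos'])*10).round(3),'ang(.5rad)',((Q.inv()*R).as_rotvec()*2).round(3),'F',s['force'].round(2),'w',round(s['width'],4),'gf',round(s['grip_force'],1),'j',s['joints'].round(2))
def down(y): # tool z down, tool y at yaw y
    return Ro.from_matrix(np.array([[-np.sin(y)*-1,np.cos(y),0],[-np.cos(y),np.sin(y),0],[0,0,-1]]))
E
python3 - <<'E'
from h import *
R=down(np.radians(39.5)); print(np.linalg.det(R.as_matrix())); go([.528,-.252,.26],R)
E
```

```text
Traceback (most recent call last):
  File "h.py", line 21, in down
    return Ro.from_matrix(np.array([[-np.sin(y)*-1,np.cos(y),0],[-np.cos(y),np.sin(y),0],[0,0,-1]]))
           ~~~~~~~~~~~~~~^^^^^^^^^^^^^^^^^^^^^^^^^^^^^^^^^^^^^^^^^^^^^^^^^^^^^^^^^^^^^^^^^^^^^^^^^^^
  File "scipy/spatial/transform/_rotation.pyx", line 1143, in scipy.spatial.transform._rotation.Rotation.from_matrix
ValueError: Non-positive determinant (left-handed or null coordinate frame) in rotation matrix 0: [[ 0.63607822  0.77162458  0.        ]
 [-0.77162458  0.63607822  0.        ]
 [ 0.          0.         -1.        ]].
```

```bash
sed -i 's/\[\[-np.sin(y)\*-1,np.cos(y),0\],\[-np.cos(y)/[[-np.sin(y),np.cos(y),0],[np.cos(y)/' h.py
python3 - <<'E'
from h import *
go([.528,-.252,.26],down(np.radians(39.5)))
E
```

```text
t 1.35 pos [ 0.2125 -0.5338  0.2649] lin(100mm) [0.486 4.202 0.052] ang(.5rad) [ 0.001 -0.003 -0.151] F [-0.5  -0.39  0.33] w 0.0936 gf 0.0 j [-1.34  0.17  1.47  0.    1.51 -1.96]
```

Request:
arm_command([
  {"linear": [0.05, 0.42, 0], "angular": [0, 0, 0]},
  {"linear": [0.05, 0.42, 0], "angular": [0, 0, 0]},
  {"linear": [0.05, 0.42, 0], "angular": [0, 0, 0]},
  {"linear": [0.05, 0.42, 0], "angular": [0, 0, 0]},
  {"linear": [0.05, 0.42, 0], "angular": [0, 0, 0]},
  {"linear": [0.05, 0.42, 0], "angular": [0, 0, 0]},
  {"linear": [0.05, 0.42, 0], "angular": [0, 0, 0]},
  {"linear": [0.05, 0.42, 0], "angular": [0, 0, 0]},
  {"linear": [0.05, 0.42, 0], "angular": [0, 0, 0]},
  {"linear": [0.04, 0.42, 0], "angular": [0, 0, -0.15]},
])

```text
clock: 2.6
eef_pos: [0.53, -0.2529, 0.2648]
tcp_rot: [-0.001, 0.429, 0.904, 0.0]
force: [0.4, 0.5, 0.4]
width: 0.094
grip_force: 0.0
```

Request:
arm_command([
  {"linear": [0, 0, 0], "angular": [0, 0, 0]},
  {"linear": [0, 0, 0], "angular": [0, 0, 0]},
])

```text
clock: 2.85
eef_pos: [0.5288, -0.2542, 0.2649]
tcp_rot: [-0.001, 0.43, 0.903, -0.0]
force: [0.1, -0.8, 0.8]
width: 0.0942
grip_force: 0.0
```

Run:
```python
from h import *
go([.528,-.252,.106],down(np.radians(39.5)))
```

```text
t 2.85 pos [ 0.5288 -0.2542  0.2649] lin(100mm) [0.02  0.009 1.589] ang(.5rad) [-0.002 -0.002 -0.013] F [ 0.13 -0.78  0.83] w 0.0942 gf 0.0 j [-0.6   0.19  1.43 -0.    1.51 -1.28]
```

Request:
arm_command([
  {"linear": [0.02, 0.01, 0.2], "angular": [0, 0, -0.01]},
  {"linear": [0, 0, 0.2], "angular": [0, 0, 0]},
  {"linear": [0, 0, 0.2], "angular": [0, 0, 0]},
  {"linear": [0, 0, 0.2], "angular": [0, 0, 0]},
  {"linear": [0, 0, 0.2], "angular": [0, 0, 0]},
  {"linear": [0, 0, 0.2], "angular": [0, 0, 0]},
  {"linear": [0, 0, 0.2], "angular": [0, 0, 0]},
  {"linear": [0, 0, 0.15], "angular": [0, 0, 0]},
  {"linear": [0, 0, 0.04], "angular": [0, 0, 0]},
  {"linear": [0, 0, 0], "angular": [0, 0, 0]},
])

```text
clock: 4.1
eef_pos: [0.5288, -0.2523, 0.1066]
tcp_rot: [0.0, 0.427, 0.904, -0.0]
force: [0.0, -0.2, 0.8]
width: 0.0942
grip_force: 0.0
```

Run:
```python
from h import *
go([.528,-.252,.106],down(np.radians(39.5)))
k=[cv2.resize(cv2.cvtColor(snap(n)['img'],cv2.COLOR_RGB2BGR)[y:y+120,x:x+100],None,fx=4,fy=4,interpolation=cv2.INTER_CUBIC) for n,x,y in(('scene',180,200),('top',300,155))]
cv2.imwrite('pics/g1.png',np.hstack(k))
```

```text
t 4.1 pos [ 0.5288 -0.2523  0.1066] lin(100mm) [ 0.007 -0.004  0.006] ang(.5rad) [-0.     0.    -0.004] F [ 0.03 -0.21  0.82] w 0.0942 gf 0.0 j [-0.59  0.33  1.61 -0.    1.21 -1.28]
```

View pics/g1.png

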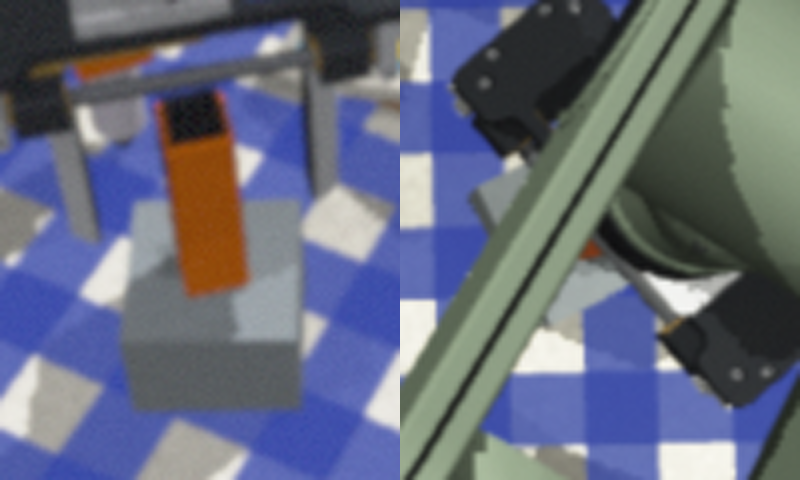

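The gauge, at crop (205,200), stands midway between the open fingers at (80,200) and (320,150). Next I close gently.

Request:
arm_command([
  {"linear": [0, 0, 0], "angular": [0, 0, 0]},
  {"linear": [0, 0, 0], "angular": [0, 0, 0]},
  {"linear": [0, 0, 0], "angular": [0, 0, 0]},
  {"linear": [0, 0, 0], "angular": [0, 0, 0]},
  {"linear": [0, 0, 0], "angular": [0, 0, 0]},
  {"linear": [0, 0, 0], "angular": [0, 0, 0]},
  {"linear": [0, 0, 0], "angular": [0, 0, 0]},
  {"linear": [0, 0, 0], "angular": [0, 0, 0]},
], claw=0, grip_force=15)

```text
clock: 5.2
eef_pos: [0.5288, -0.2519, 0.1064]
tcp_rot: [-0.0, 0.427, 0.904, -0.0]
force: [-0.0, -0.8, -0.5]
width: 0.0298
grip_force: 15.0
```

Request:
arm_command([
  {"linear": [0, 0, -0.1], "angular": [0, 0, 0]},
  {"linear": [0, 0, -0.15], "angular": [0, 0, 0]},
  {"linear": [0, 0, -0.15], "angular": [0, 0, 0]},
  {"linear": [0, 0, -0.15], "angular": [0, 0, 0]},
  {"linear": [0, 0, -0.15], "angular": [0, 0, 0]},
  {"linear": [0, 0, -0.15], "angular": [0, 0, 0]},
  {"linear": [0, 0, -0.15], "angular": [0, 0, 0]},
  {"linear": [0, 0, -0.15], "angular": [0, 0, 0]},
  {"linear": [0, 0, -0.15], "angular": [0, 0, 0]},
  {"linear": [0, 0, 0], "angular": [0, 0, 0]},
])

```text
clock: 6.45
eef_pos: [0.5298, -0.2525, 0.2385]
tcp_rot: [0.002, 0.427, 0.904, -0.0]
force: [-0.5, -0.7, -1.9]
width: 0.03
grip_force: 15.0
```

```bash
cat >> h.py <<'E'
DOT=np.array([.612,-.035,.0627]); PR=panelR(.0093); N=PR.apply([0,0,1])
d0=down(np.radians(39.5)); RT=Ro.align_vectors([-N],[[0,0,-1]])[0]*d0
G=.1015 # TCP above nose tip along axis (46+56)
E
python3 - <<'E'
from h import *
print(N.round(3),RT.apply([0,0,1]).round(3), (DOT+N*(G+.05)).round(4))
go(DOT+N*(G+.05),RT)
E
```

```text
[-0.305 -0.003  0.952] [ 0.305  0.003 -0.952] [ 0.5658 -0.0354  0.207 ]
t 6.45 pos [ 0.5298 -0.2525  0.2385] lin(100mm) [1.45  1.656 0.312] ang(.5rad) [-0.48  -0.383 -0.002] F [-0.51 -0.72 -1.91] w 0.03 gf 15.0 j [-0.59  0.21  1.47  0.    1.46 -1.28]
```

Request:
arm_command([
  {"linear": [0.18, 0.2, 0], "angular": [0, 0, 0]},
  {"linear": [0.18, 0.2, 0], "angular": [0, 0, 0]},
  {"linear": [0.18, 0.21, 0], "angular": [0, 0, 0]},
  {"linear": [0.18, 0.21, 0], "angular": [0, 0, 0]},
  {"linear": [0.18, 0.21, 0], "angular": [0, 0, 0]},
  {"linear": [0.18, 0.21, 0], "angular": [0, 0, 0]},
  {"linear": [0.18, 0.21, 0], "angular": [0, 0, 0]},
  {"linear": [0.19, 0.21, 0], "angular": [-0.16, -0.13, 0]},
  {"linear": [0, 0, 0], "angular": [-0.16, -0.13, 0]},
  {"linear": [0, 0, 0], "angular": [-0.16, -0.12, 0]},
])

```text
clock: 7.7
eef_pos: [0.5646, -0.0337, 0.2358]
tcp_rot: [0.137, 0.421, 0.894, 0.068]
force: [0.0, -0.1, -2.1]
width: 0.0298
grip_force: 15.0
```

Request:
arm_command([
  {"linear": [0, 0, 0], "angular": [0, 0, 0]},
  {"linear": [0, 0, 0], "angular": [0, 0, 0]},
  {"linear": [0, 0, 0], "angular": [0, 0, 0]},
])

```text
clock: 8.07
eef_pos: [0.566, -0.0348, 0.2369]
tcp_rot: [0.137, 0.422, 0.894, 0.068]
force: [0.4, 0.4, -1.8]
width: 0.0299
grip_force: 15.0
```

Run:
```python
from h import *
go(DOT+N*(G+.03),RT)
```

```text
t 8.07 pos [ 0.566  -0.0348  0.2369] lin(100mm) [ 0.052 -0.076  0.485] ang(.5rad) [-0.003 -0.009 -0.003] F [ 0.37  0.35 -1.81] w 0.0299 gf 15.0 j [-0.27 -0.05  1.78  0.09  1.11 -0.98]
```

Request:
arm_command([
  {"linear": [0.02, -0.02, 0.12], "angular": [0, -0.01, 0]},
  {"linear": [0.01, -0.02, 0.12], "angular": [0, 0, 0]},
  {"linear": [0.01, -0.02, 0.12], "angular": [0, 0, 0]},
  {"linear": [0.01, -0.02, 0.12], "angular": [0, 0, 0]},
  {"linear": [0, 0, 0], "angular": [0, 0, 0]},
  {"linear": [0, 0, 0], "angular": [0, 0, 0]},
  {"linear": [0, 0, 0], "angular": [0, 0, 0]},
])

```text
clock: 8.95
eef_pos: [0.5712, -0.0357, 0.1887]
tcp_rot: [0.14, 0.422, 0.893, 0.067]
force: [0.2, -0.0, -1.4]
width: 0.0297
grip_force: 15.0
```

Run:
```python
from h import *
go(DOT+N*G,RT)
st=manip.get_state(); tip=st['eef_pos']+quat(st['tcp_rot']).apply([0,0,G]); print('tip',tip.round(4))
out=[]
for n in('scene','top'):
    s=snap(n); u=proj(s,[tip,DOT])[:]; print(n,u.round(1)); x,y=(u.mean(0)-[40,55]).astype(int); x=max(x,0);y=max(y,0)
    im=cv2.resize(cv2.cvtColor(s['img'],cv2.COLOR_RGB2BGR)[y:y+100,x:x+80],None,fx=5,fy=5,interpolation=cv2.INTER_CUBIC)
    print(((u-[x,y]+.5)*5).round()); out.append(im)
cv2.imwrite('pics/n1.png',np.hstack(out))
```

```text
t 8.95 pos [ 0.5712 -0.0357  0.1887] lin(100mm) [0.001 0.006 0.309] ang(.5rad) [-0.001  0.003 -0.003] F [ 0.17 -0.   -1.41] w 0.0297 gf 15.0 j [-0.26  0.01  1.83  0.1   1.   -0.99]
tip [ 0.6022 -0.0356  0.0921]
scene [[315.3 193.5]
 [318.8 204.6]]
[[194. 250.]
 [211. 306.]]
top [[237.5 173.4]
 [238.6 170.8]]
[[200. 285.]
 [206. 272.]]
```

View pics/n1.png

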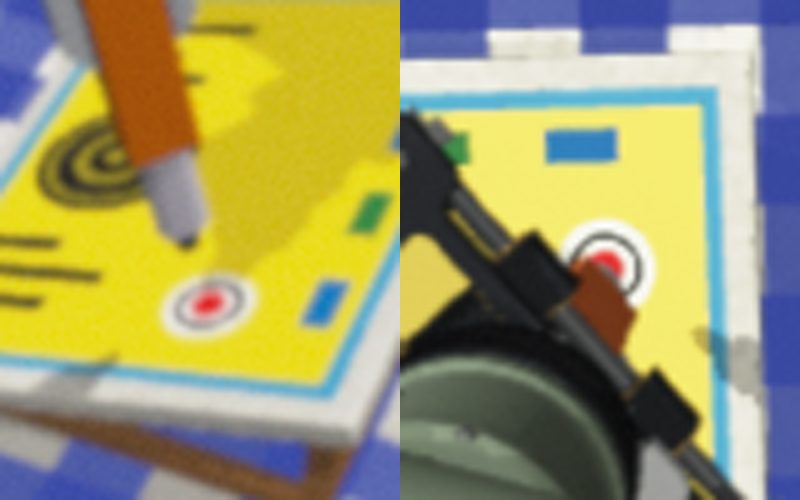

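The nose tip at crop (187,248) is within about 1 px of the prediction, and its line runs on to the dot at (208,303). I now approach along the axis and watch the force.

Request:
arm_command([
  {"linear": [0, 0, 0.07], "angular": [0, 0, 0]},
  {"linear": [0, 0, 0.07], "angular": [0, 0, 0]},
  {"linear": [0, 0, 0.06], "angular": [0, 0, 0]},
  {"linear": [0, 0, 0.05], "angular": [0, 0, 0]},
  {"linear": [0, 0, 0.02], "angular": [0, 0, 0]},
  {"linear": [0, 0, 0], "angular": [0, 0, 0]},
  {"linear": [0, 0, 0], "angular": [0, 0, 0]},
])

```text
clock: 9.93
eef_pos: [0.5791, -0.0356, 0.1624]
tcp_rot: [0.139, 0.422, 0.893, 0.067]
force: [-0.1, -0.2, -0.8]
width: 0.0297
grip_force: 15.0
```

Request:
arm_command([
  {"linear": [0, 0, 0.02], "angular": [0, 0, 0]},
  {"linear": [0, 0, 0.02], "angular": [0, 0, 0]},
  {"linear": [0, 0, 0], "angular": [0, 0, 0]},
  {"linear": [0, 0, 0], "angular": [0, 0, 0]},
])

```text
clock: 10.42
eef_pos: [0.5803, -0.0356, 0.1586]
tcp_rot: [0.139, 0.422, 0.893, 0.067]
force: [-1.0, 0.1, 0.9]
width: 0.0301
grip_force: 15.0
```

Run:
```python
from h import *
go(DOT+N*(G-.007),RT); print(manip.get_state()['force']@N)
```

```text
t 10.43 pos [ 0.5803 -0.0356  0.1586] lin(100mm) [-0.004  0.009  0.065] ang(.5rad) [-0.002  0.002 -0.003] F [-1.01  0.07  0.91] w 0.0301 gf 15.0 j [-0.26  0.06  1.84  0.1   0.94 -0.99]
1.1777929047427818
```

Request:
arm_command([
  {"linear": [0, 0, 0.02], "angular": [0, 0, 0]},
  {"linear": [0, 0, 0.02], "angular": [0, 0, 0]},
  {"linear": [0, 0, 0], "angular": [0, 0, 0]},
  {"linear": [0, 0, 0], "angular": [0, 0, 0]},
])

```text
clock: 10.92
eef_pos: [0.5815, -0.0356, 0.1547]
tcp_rot: [0.139, 0.422, 0.893, 0.067]
force: [0.4, -1.0, 1.4]
width: 0.03
grip_force: 15.0
```

Run:
```python
from h import *
go(DOT+N*(G-.007),RT)
f_=[]
for i in range(12):
    s=snap('scene'); f_.append(manip.get_state()['force'])
f_=np.array(f_); print(f_.mean(0).round(2),f_.std(0).round(2),(f_@N).mean())
st=manip.get_state(); tip=st['eef_pos']+quat(st['tcp_rot']).apply([0,0,G-.005]); u=proj(s,[tip,DOT]); x,y=(u.mean(0)-[40,55]).astype(int)
print(((u-[x,y]+.5)*7).round())
cv2.imwrite('pics/n2.png',cv2.resize(cv2.cvtColor(s['img'],cv2.COLOR_RGB2BGR)[y:y+80,x:x+80],None,fx=7,fy=7,interpolation=cv2.INTER_CUBIC))
```

```text
t 10.93 pos [ 0.5815 -0.0356  0.1547] lin(100mm) [-0.004  0.009  0.024] ang(.5rad) [-0.002  0.001 -0.003] F [ 0.36 -0.97  1.42] w 0.03 gf 15.0 j [-0.26  0.07  1.84  0.1   0.93 -0.99]
[-0.28 -0.03  1.45] [0.52 0.5  0.45] 1.465239877432526
[[285. 393.]
 [289. 393.]]
```

View pics/n2.png

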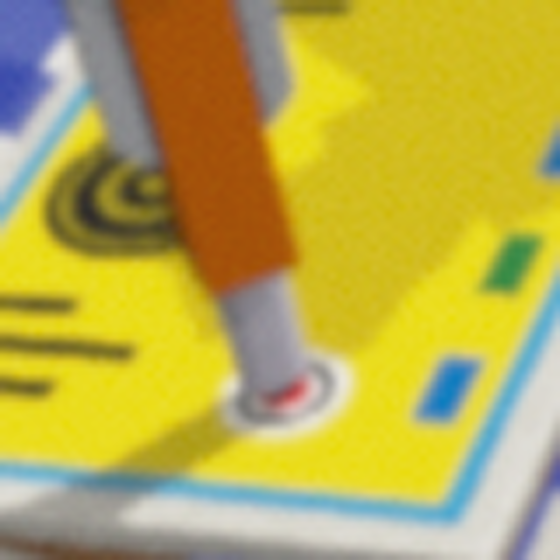

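The nose rests on the mark, but it appears about 2 px left of the predicted point, while the dot is at crop (288,393). I check with an overlay of the expected gauge outline.

Run:
```python
from h import *
s=snap('scene'); st=manip.get_state(); Q=quat(st['tcp_rot'])
def gp(P): # gauge frame pts (tip dist) ; gauge z = -tool z, origin at tool z=+.046-ish
    P=np.atleast_2d(P); return st['eef_pos']+Q.apply(np.c_[P[:,0],P[:,1],(G-.056)-P[:,2]])
u=proj(s,DOT)[0]; x,y=(u-[50,60]).astype(int); k=7
im=cv2.resize(cv2.cvtColor(s['img'],cv2.COLOR_RGB2BGR)[y:y+82,x:x+85],None,fx=k,fy=k,interpolation=cv2.INTER_CUBIC)
def px(X): return np.round((proj(s,X)-[x,y]+.5)*k).astype(int)
def pl(X,c,cl=False): cv2.polylines(im,[px(X).reshape(-1,1,2)],cl,c,1)
h=.015
pl(gp([[h,h,0],[h,-h,0],[-h,-h,0],[-h,h,0]]),(0,255,0),True)
for a in(h,-h):
    for b in(h,-h): pl(gp([[a,b,0],[a,b,.06]]),(0,255,0))
t=np.linspace(0,2*np.pi,40)
for z,r in((-.001,.011),(-.042,.011),(-.05,.005)): pl(gp(np.c_[r*np.cos(t),r*np.sin(t),t*0+z]),(255,0,255))
for r in(.008,.015,.02): pl(DOT+PR.apply(np.c_[r*np.cos(t),r*np.sin(t),t*0]),(255,255,255) if r<.01 else (0,255,255))
cv2.imwrite('pics/n3.png',im)
```

```text
(no output)
```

View pics/n3.png

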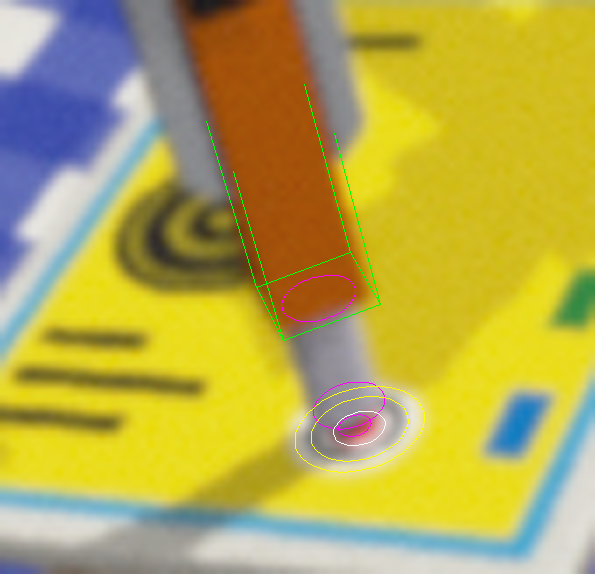

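The overlay shows the gauge about 10 px left of the model, and the ring about 2 px left. The tip is therefore roughly 3 mm down-slope of the dot. I back off 12 mm, shift 3 mm up-slope and press again.

Request:
arm_command([
  {"linear": [0, 0, -0.06], "angular": [0, 0, 0]},
  {"linear": [0, 0, -0.06], "angular": [0, 0, 0]},
  {"linear": [-0.02, 0.025, 0], "angular": [0, 0, 0]},
  {"linear": [0, 0, 0], "angular": [0, 0, 0]},
  {"linear": [0, 0, 0.04], "angular": [0, 0, 0]},
  {"linear": [0, 0, 0.03], "angular": [0, 0, 0]},
  {"linear": [0, 0, 0.03], "angular": [0, 0, 0]},
  {"linear": [0, 0, 0.02], "angular": [0, 0, 0]},
  {"linear": [0, 0, 0.015], "angular": [0, 0, 0]},
  {"linear": [0, 0, 0], "angular": [0, 0, 0]},
])

```text
clock: 12.82
eef_pos: [0.5846, -0.0354, 0.1539]
tcp_rot: [0.138, 0.422, 0.893, 0.066]
force: [-3.0, -0.1, 0.9]
width: 0.0299
grip_force: 15.0
```

Run:
```python
from h import *
go(DOT+N*(G-.007),RT)
f_=[]
for i in range(16):
    s=snap('scene'); f_.append(manip.get_state()['force'])
f_=np.array(f_); print(f_.mean(0).round(2),(f_@N).mean())
u=proj(s,DOT)[0]; x,y=(u-[50,50]).astype(int)
cv2.imwrite('pics/n4.png',cv2.resize(cv2.cvtColor(s['img'],cv2.COLOR_RGB2BGR)[y:y+72,x:x+85],None,fx=8,fy=8,interpolation=cv2.INTER_CUBIC))
```

```text
t 12.82 pos [ 0.5846 -0.0354  0.1539] lin(100mm) [ 0.012 -0.012  0.007] ang(.5rad) [-0.004 -0.    -0.003] F [-2.96 -0.05  0.9 ] w 0.0299 gf 15.0 j [-0.25  0.08  1.84  0.1   0.93 -0.99]
[-3.18 -0.11  0.94] 1.8622943511212862
```

View pics/n4.png

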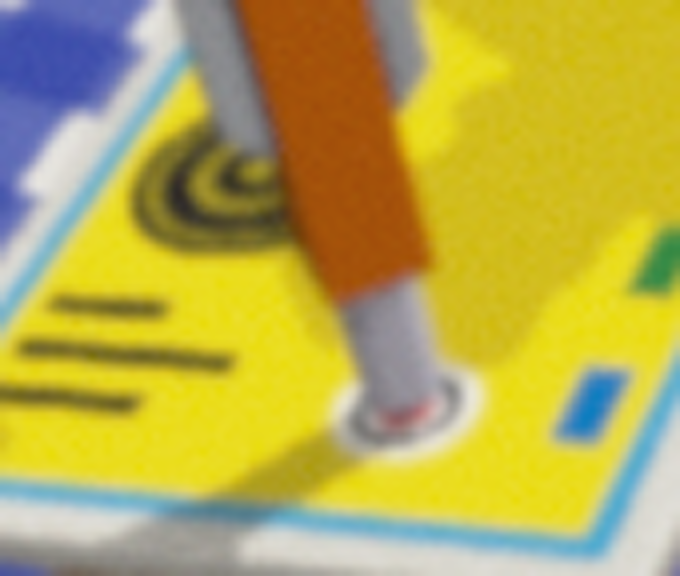

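The nose now sits on the dot at crop (405,415), but there is a 2.5 N sideways drag, probably because it was shifted before it had fully lifted off. I lift clear, settle and press straight again.

Request:
arm_command([
  {"linear": [0, 0, -0.08], "angular": [0, 0, 0]},
  {"linear": [0, 0, -0.08], "angular": [0, 0, 0]},
  {"linear": [0, 0, 0], "angular": [0, 0, 0]},
  {"linear": [0, 0, 0], "angular": [0, 0, 0]},
  {"linear": [0, 0, 0], "angular": [0, 0, 0]},
  {"linear": [0, 0, 0], "angular": [0, 0, 0]},
])

```text
clock: 14.38
eef_pos: [0.5799, -0.0355, 0.169]
tcp_rot: [0.139, 0.422, 0.893, 0.067]
force: [-0.5, 0.7, -1.5]
width: 0.0303
grip_force: 15.0
```

Run:
```python
from h import *
go(DOT+N*(G-.007),RT)
f_=[]
for i in range(10):
    s=snap('scene'); f_.append(manip.get_state()['force'])
f_=np.array(f_); print(f_.mean(0).round(2),(f_@N).mean())
st=manip.get_state(); Q=quat(st['tcp_rot'])
def gp(P):
    P=np.atleast_2d(P); return st['eef_pos']+Q.apply(np.c_[P[:,0],P[:,1],(G-.056)-P[:,2]])
u=proj(s,DOT)[0]; x,y=(u-[50,70]).astype(int); k=7
im=cv2.resize(cv2.cvtColor(s['img'],cv2.COLOR_RGB2BGR)[y:y+85,x:x+85],None,fx=k,fy=k,interpolation=cv2.INTER_CUBIC)
px=lambda X: np.round((proj(s,X)-[x,y]+.5)*k).astype(int)
h=.015
for P in([[h,h,0],[h,-h,0],[-h,-h,0],[-h,h,0],[h,h,0]],*[[[a,b,0],[a,b,.08]] for a in(h,-h) for b in(h,-h)]): cv2.polylines(im,[px(gp(P)).reshape(-1,1,2)],False,(0,255,0),1)
print('tip px',px(gp([0,0,-.056])),'dot',px(DOT))
cv2.imwrite('pics/n5.png',im)
```

```text
t 14.38 pos [ 0.5799 -0.0355  0.169 ] lin(100mm) [ 0.013 -0.013  0.165] ang(.5rad) [-0.003 -0.    -0.003] F [-0.52  0.71 -1.51] w 0.0303 gf 15.0 j [-0.26  0.05  1.83  0.1   0.96 -0.99]
[ 0.05 -0.23 -1.64] -1.5770417667247103
tip px [[357 474]] dot [[359 498]]
```

View pics/n5.png

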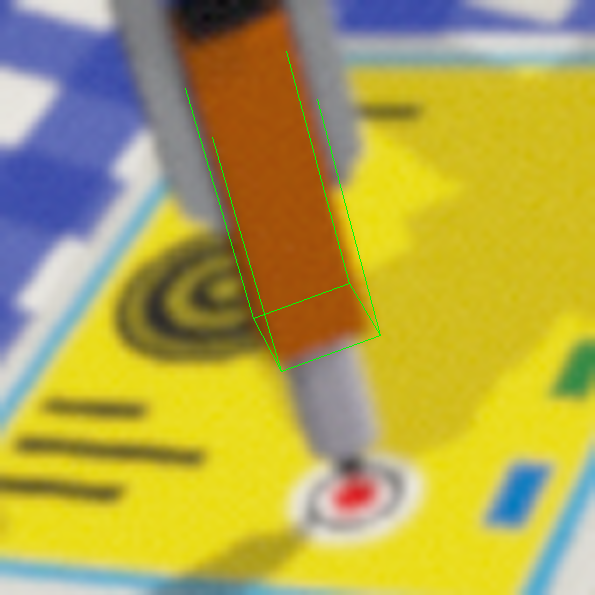

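It is clear now. The gauge runs parallel to the model, and the tip at (350,470) lines up with the dot at (353,496). I press straight in by 16 mm, about 7 mm of it into the nose.

Request:
arm_command([
  {"linear": [0, 0, 0.04], "angular": [0, 0, 0]},
  {"linear": [0, 0, 0.03], "angular": [0, 0, 0]},
  {"linear": [0, 0, 0.03], "angular": [0, 0, 0]},
  {"linear": [0, 0, 0.02], "angular": [0, 0, 0]},
  {"linear": [0, 0, 0.02], "angular": [0, 0, 0]},
  {"linear": [0, 0, 0.02], "angular": [0, 0, 0]},
  {"linear": [0, 0, 0], "angular": [0, 0, 0]},
  {"linear": [0, 0, 0], "angular": [0, 0, 0]},
  {"linear": [0, 0, 0], "angular": [0, 0, 0]},
  {"linear": [0, 0, 0], "angular": [0, 0, 0]},
])

```text
clock: 16.12
eef_pos: [0.5848, -0.0355, 0.1541]
tcp_rot: [0.139, 0.422, 0.893, 0.067]
force: [-1.4, 0.3, 1.0]
width: 0.0302
grip_force: 15.0
```

Request:
arm_command([
  {"linear": [0, 0, 0], "angular": [0, 0, 0]},
  {"linear": [0, 0, 0], "angular": [0, 0, 0]},
  {"linear": [0, 0, 0], "angular": [0, 0, 0]},
  {"linear": [0, 0, 0], "angular": [0, 0, 0]},
  {"linear": [0, 0, 0], "angular": [0, 0, 0]},
  {"linear": [0, 0, 0], "angular": [0, 0, 0]},
  {"linear": [0, 0, 0], "angular": [0, 0, 0]},
  {"linear": [0, 0, 0], "angular": [0, 0, 0]},
  {"linear": [0, 0, 0], "angular": [0, 0, 0]},
  {"linear": [0, 0, 0], "angular": [0, 0, 0]},
])

```text
clock: 17.38
eef_pos: [0.5848, -0.0355, 0.154]
tcp_rot: [0.139, 0.422, 0.893, 0.067]
force: [-2.6, -0.4, 1.2]
width: 0.0303
grip_force: 15.0
```

Run:
```python
from h import *
go(DOT+N*(G-.007),RT)
f_=[]
for i in range(30):
    snap('scene'); f_.append(manip.get_state()['force'])
f_=np.array(f_); print(f_.mean(0).round(2),(f_@N).mean(),'contact',(f_.mean(0)-[.05,-.1,-1.6])@N)
```

```text
t 17.38 pos [ 0.5848 -0.0355  0.154 ] lin(100mm) [ 0.014 -0.014  0.008] ang(.5rad) [-0.003  0.001 -0.003] F [-2.62 -0.43  1.22] w 0.0303 gf 15.0 j [-0.25  0.08  1.84  0.1   0.93 -0.99]
[-2.44 -0.03  1.26] 1.9427296615546754 contact 3.481431945143398
```

The contact force is about 3.5 N, so the nose is roughly half way in. The pose is steady and has been held for about 3 s. One last short hold, then I hand in.

Request:
arm_command([
  {"linear": [0, 0, 0], "angular": [0, 0, 0]},
  {"linear": [0, 0, 0], "angular": [0, 0, 0]},
  {"linear": [0, 0, 0], "angular": [0, 0, 0]},
  {"linear": [0, 0, 0], "angular": [0, 0, 0]},
  {"linear": [0, 0, 0], "angular": [0, 0, 0]},
  {"linear": [0, 0, 0], "angular": [0, 0, 0]},
])

```text
clock: 19.62
eef_pos: [0.5849, -0.0355, 0.1541]
tcp_rot: [0.139, 0.422, 0.893, 0.067]
force: [-3.0, -0.0, 0.8]
width: 0.0296
grip_force: 15.0
```

```bash
python3 -c "
from station import manip
print(manip.get_state()['eef_pos'], manip.sign_off())"
```

```text
the job is handed in; nothing more can be done
[ 0.58485242 -0.03550394  0.15408177] None
```

I handed the job in with the gauge gripped at 15 N, square to the board, its nose on the red dot and about half way in (contact about 3.5 N), held still for over 3 s; the sign-off returned no verdict. On the second of three presses, a 3 mm correction caused about 2.5 N of sideways drag on the mark, so I lifted clear and pressed again.

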